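# Take the roller off the drive spindle

### The arm

A 6-joint arm with a two-finger parallel gripper is mounted at the origin on the work surface. World frame = base frame: x ahead of the robot, y to its left, z up, the work surface at z = 0. Lengths are in mm, angles in rad, forces in N, time in s.
With the tool pointing down it reaches from about 400 to 925 mm from the base axis. Payload 3.4 kg.
Tool frame: the origin (TCP) lies between the finger pads; the fingertips stand 25 mm ahead of it and the grasp point (between the pads) lies 6 mm ahead of it; x points along the fingers, y is the direction in which the jaws open and shut, and the axes are right-handed (so a half turn about x gives the same grasp; the last joint's range is limited). The gripper opens to 85 mm and grips with 20 to 120 N. Pads are 22 mm wide; open, the fingers measure 114 mm over their backs; the gripper's body (76 mm by 85 mm) begins 54 mm behind the grasp point. The pads swing forward as they close: fully open they stand 13 mm farther back than shut.
Start: joints at [-1.377, 0.307, 1.506, -0, 1.328, -0.073], TCP at [152.126, -554.517, 256.305] pointing down, gripper open.
Joint ranges: [-3.12, 3.12], [-1.05, 2.28], [0.14, 2.33], [-1.42, 4.57], [0.1, 2.73], [-2.68, 2.68]. Speed limits (rad/s): [2.57, 2.57, 3.14, 3.14, 3.14, 3.14].

### API

Orientations are given as a rotation vector (axis times angle).
In Python, from plant import manip gives the robot as it stands.
- The arm moves only by the tool jog_arm, never from a script. Its argument "steps" is a list of rows, each an object of numbers: "claw": the gripper command: -1 is fully open, 1 is shut, values between are in proportion; "dx", "dy", "dz": the shift along the world's x, y, z in cm; "rx", "ry", "rz": the turn, a rotation vector about the world's x, y, z in degrees. A call has 1 to 20 rows; each row shifts and turns the commanded pose from where the row before left it; what a row does not reach is not made up. A row lasts 1/8 s, in which the tool goes at most 62.5 mm and 10.7 degrees, less where a joint would pass 70% of its speed; a pose out of reach is approached as far as the arm can. A call is refused whole if a number of a shift passes 6.25 or a number of a turn 10.7, either way. A call with a gripper value outside its range is refused whole. The fingers move at their own pace and stop on an object; "grip_force" is the grip in N (left out, the last holds). Time passes only in rows, so rows that do not move let the fingers close. It gives the time, the measured TCP pose, the force and the opening at its end, in the units of the state.
- manip.observe(): the state, without advancing time (a new reading comes with each control period).
- manip.camera(name): name is "scene" or "top" or "wrist"; returns the picture (400x640x3 uint8, blue, green, red); there is no depth.
- manip.camera_params(name): a dict with "fx", "fy", "cx", "cy" (pixels), "origin" and "orientation" of the camera in the world; the wrist camera has in their place "tool_from_camera" (4x4, takes a point from camera to tool coordinates, whose origin is the TCP and whose axes are the tool frame's). Camera axes: x right, y down, z forward; pixel columns grow to the right and rows downward; lengths in mm; the calibration is good to about 2 mm. The wrist camera is an equidistant fisheye: a pixel r from the principal point sees the ray r / f radians off the axis. A picture is of the moment at which its call begins: read the wrist's pose just before it. camera_params takes no time and is no camera call.
- manip.sign_off(): hands the job in, once; it reports no verdict.
The state is a dict: "t": time; "joints": joint angles; "joint_vel": joint speeds; "joint_torque": joint torques, N m; "eef_pos": TCP position; "orientation": TCP orientation; "ft_force": force on the tool from outside, world axes, zero at the start; "moment": the same for the moment, N m; "finger_gap": finger opening in mm.
Only numpy, scipy, OpenCV 4.12 (cv2) and the standard library are available. Lean on these libraries where they do the work, as an engineer would, in place of code of your own. Each camera call takes 0.05 s, during which the arm holds its last target.

### The job

Take the green-headed locking pin from its stand, put it through the eye of the red sprung idler arm and use it to swing the arm back, then drop the pin fully into the lock hole so that the arm stays back when you let go. Then push the blue roller along the spindle and right off its open end, so that it lies in the rail cradle, clear of the spindle. Never let the roller fall onto the bench, leave the pin in place, and do not disturb the glassware and other things standing around.

Things in the scene. Friction and masses are not known exactly. Their poses are not given: they have to be found in the camera images.
- drive: Grey bench roller drive, fixed; place and yaw vary. Its frame (all offsets in mm): origin on the bench under its middle, z up, y along the spindle to its open end, x sideways, idler arm on the -x side. Spindle: steel, 18 thick, x=0, z=88, from the bearing block's face y=-150 to the open end y=60. Bearing block and motor housing: 140 wide, 112 tall, y=-270 to -150.
- spindle_end (a point): Centre of the spindle's open end, 88 mm above the bench. The cradle under and beyond it (drive frame, mm): two steel rails 16 thick at x=-32 and x=32, tops at z=45, from y=4 to y=188, then an upright end stop, 110 wide, 85 tall, near face at y=188.
- roller: Blue hollow roller, 90 mm diameter, 80 long, bore 30, about 0.45 kg, too wide to grasp. Origin at its centre, y along its axis (it may roll). Hangs loosely on the spindle, axis 6 mm below the spindle's, 55 to 80 mm of free spindle behind it for fingers astride. Slides freely, then settles 3 mm onto the rails. Lying off the spindle: drive frame x=0, z=79, y=106 to 148 (at the end stop).
- idler (a joint): Angle (rad) of the red sprung idler arm about its upright pivot: 0 at rest, its black wheel against the spindle, barring the roller's way; grows clockwise seen from above, to 1.3. A spring returns it (0.1 N m at 0, 0.3 at 1.0: up to 4 N at the eye). At 1.0 the eye is right over the lock hole and the wheel clear of the roller's path.
- pivot (a point): Axis of the idler arm, at the height of the arm plate's top (70 mm above the bench); drive frame x=-80, y=100.
- eye (a point): Centre of the 17 mm round eye at the arm's free end, on the top of the arm plate, 70 mm above the bench and 80 mm from the pivot. The plate is 10 mm thick (60 to 70 mm above the bench), 36 mm square round the eye. The point moves with the arm.
- wheel (a point): Centre of the top of the idler's rubber wheel (36 mm diameter, 71 to 105 mm above the bench), 74 mm from the pivot; moves with the arm.
- lock_hole (a point): Centre of the mouth of the lock hole: 15 mm diameter, 36 mm deep, in the top of a 50 mm square grey block 45 mm tall, 80 mm from the pivot. The eye passes 15 mm above the block. z up.
- pin: Locking pin: steel shaft 10 mm thick, 55 long, tapered tip; square green head 24 x 24 x 40 mm on top; 0.05 kg. Origin at the tip, z up to the head, x and y square to the head's faces. Starts upright in its stand, head's underside 62 mm above the bench. Fully home in the lock hole the head rests on the arm plate, tip 15 mm above the bench, with a little play and lean.
- pin_stand: Fixed white block 60 x 60 x 62 mm with a 14 mm hole 57 mm deep that holds the pin; origin under its centre. On the robot's left or right.
- rod_stand: An identical white block on the other side; holds the probe. Not part of the job.
- probe: Bystander: steel rod 10 mm diameter with a black ball on top, 109 mm tall, upright in its stand. Origin at its foot.
- jar: Bystander: amber jar, 56 mm diameter, 70 mm tall, standing on the arm side of the spindle near the bearing block. Origin under its centre.
- bottle: Bystander: white bottle with red cap, 64 mm diameter, 160 mm tall, on the far side of the spindle. Origin under its centre.
- vial: Bystander: small grey and white can with a paper band and white cap, 50 mm diameter, 90 mm tall, on the far side near the bearing block. Origin under its centre.
- cylinder: Bystander: clear measuring cylinder with blue foot and rim, 52 mm wide at the foot, 200 mm tall, beyond the end stop. Origin under its centre.
- beaker: Bystander: glass beaker, 66 mm diameter, 85 mm tall, beyond the end stop. Origin under its centre.

How it is judged (in metres and radians):
On the way, in this order (a step that is already met when the one before it is completed fails the run):
1. the idler arm is swung back and the pin stands in the lock hole (value of joint idler above 0.8 rad and z of pin in the frame of lock_hole below -0.02 m and horizontal distance between pin and lock_hole below 0.009 m and angle between pin's own z axis and vertical below 0.22 rad), for 0.3 s.
2. the roller is off the spindle, in the cradle, with the arm still locked (all of step 1 and y of roller in the frame of drive between 0.106 and 0.155 m and x of roller in the frame of drive between -0.012 and 0.012 m and z of roller in the frame of drive between 0.07 and 0.086 m and angle between the y axis of roller and the y axis of drive, either way round below 0.12 rad), for 0.2 s.
At the end, for the whole second after the job is handed in: Pin tip 20 mm or more down the lock hole, within 9 mm of its centre, lean under 0.22 rad, idler beyond 0.8 rad; roller on the rails off the spindle (drive frame: y 106 to 155, x within 12, z 70 to 86 mm, axis within 0.12 rad); both at rest (all of step 2 and linear speed of each of roller, pin below 0.02 m/s); the robot touches nothing.
It fails at once if the roller falls from the spindle or cradle (height (world z) of roller below 0.06 m).
It fails at once if a bystander is moved by more than 30 mm (distance of any of jar, bottle, beaker, vial, probe, cylinder from where it was at the start of the episode above 0.03 m).
It also fails if it takes over 64 s, if anything falls off the work surface, if the arm or the gripper's body presses on something with over 40 N, if the wrist force passes 120 N, or if a joint passes its speed limit or range.

## Working session

There is one attempt and no reset: what is moved stays moved. The work goes in short steps, Python scripts to look and compute and a tool call to move; the robot and the scene stay as the last step left them, time stands still between calls to the robot, and variables do not carry over. Pictures are saved under pics/ and viewed, and the job is handed in when it is done.

Besides the shell and the picture viewer there is one more tool, called after "Request:" as name(argument=value, ...), one argument or row to a line, values as JSON. jog_arm: Moves the arm, as the interface text tells. Its arguments: {"type":"object","properties":{"steps":{"type":"array"},"grip_force":{"type":"number"}},"required":["steps"]}

```bash
ls; mkdir -p pics; python3 - <<'E'
from plant import manip
import cv2
s=manip.observe();print(s)
for n in("scene","top","wrist"):
    cv2.imwrite(f"pics/{n}0.png",manip.camera(n)); print(n,manip.camera_params(n))
E
```

```text
pics
{'t': 0.0, 'joints': array([-1.37651173e+00,  3.07556937e-01,  1.50765950e+00,  4.02397619e-06,
        1.32839802e+00, -7.35032461e-02]), 'joint_vel': array([ 0.00028302,  0.00020028,  0.00064973,  0.00168978, -0.00030213,
        0.00065664]), 'joint_torque': array([ 6.91916066e-04, -4.57550848e+01, -2.51918185e+01,  2.72867292e-04,
        1.33895333e-02,  1.40172384e-05]), 'eef_pos': array([ 151.99629737, -553.88337621,  255.39542797]), 'orientation': array([ 2.07908607,  0.28218544, -2.0793339 ]), 'ft_force': array([ 0.35227727,  0.48648091, -1.01992145]), 'moment': array([-0.0292639 , -0.0090495 ,  0.02249787]), 'finger_gap': 85.31832478127873}
scene {'fx': 487.8247912996619, 'fy': 487.8247912996619, 'cx': 319.4118420884975, 'cy': 185.4651370235517, 'origin': array([1334.85900922,  237.70125964,  909.97744728]), 'orientation': array([-1.53719731, -2.06887601,  0.84286924])}
top {'fx': 486.682981675376, 'fy': 486.682981675376, 'cx': 312.4144400025393, 'cy': 200.12710119128297, 'origin': array([ 460.36223702,   16.15534127, 1189.79075679]), 'orientation': array([-2.18724608,  2.13641037, -0.15029468])}
wrist {'fx': 309.70691628693146, 'fy': 309.70691628693146, 'cx': 314.1849613936859, 'cy': 203.69531237830876, 'tool_from_camera': array([[ 3.55214092e-05, -3.13950546e-01,  9.49439336e-01,
        -1.17921421e+02],
       [ 9.99999619e-01, -8.17481627e-04, -3.07729191e-04,
         3.67658133e-01],
       [ 8.72760961e-04,  9.49438985e-01,  3.13950398e-01,
        -8.06679845e+01],
       [ 0.00000000e+00,  0.00000000e+00,  0.00000000e+00,
         1.00000000e+00]])}
```

View pics/top0.png

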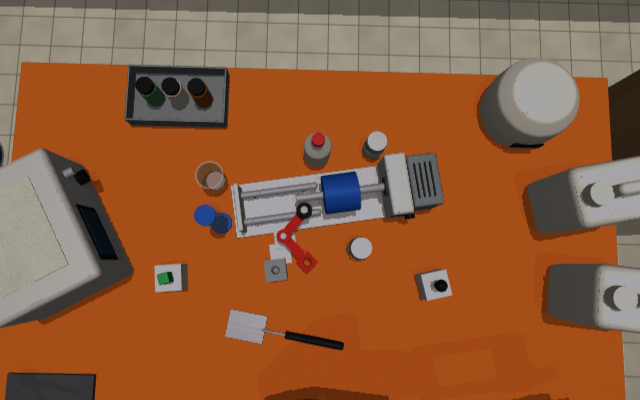

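View pics/scene0.png

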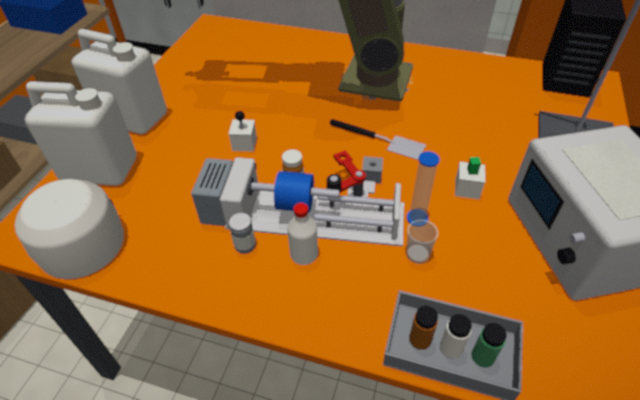

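View pics/wrist0.png

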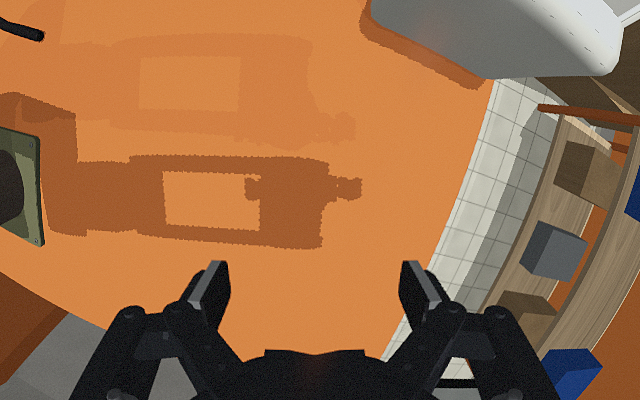

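The top view shows the drive (spindle from about (385,187) to (300,210)), the green pin head at (166,279), the probe at (440,286), the eye at (307,262) and the lock hole at (275,270). The wrist view is empty. I'll enlarge crops to measure from.

```bash
cat > h.py <<'E'
import numpy as np, cv2
from scipy.spatial.transform import Rotation as R
from plant import manip
def ray(n,uv):
    p=manip.camera_params(n); uv=np.asarray(uv,float)
    if n=="wrist":
        s=manip.observe(); T=p["tool_from_camera"]; RT=R.from_rotvec(s["orientation"]).as_matrix()
        d=np.array([uv[0]-p["cx"],uv[1]-p["cy"]])/p["fx"]; th=np.hypot(*d); k=np.sin(th)/th if th>1e-9 else 1
        v=np.array([d[0]*k,d[1]*k,np.cos(th)])
        return s["eef_pos"]+RT@T[:3,3], RT@T[:3,:3]@v
    v=np.array([(uv[0]-p["cx"])/p["fx"],(uv[1]-p["cy"])/p["fy"],1])
    return p["origin"],R.from_rotvec(p["orientation"]).as_matrix()@v
def atz(n,uv,z):
    o,d=ray(n,uv); return o+d*(z-o[2])/d[2]
def proj(n,P,s=None):
    p=manip.camera_params(n); P=np.asarray(P,float)
    if n=="wrist":
        s=s or manip.observe(); T=p["tool_from_camera"]; RT=R.from_rotvec(s["orientation"]).as_matrix()
        q=T[:3,:3].T@(RT.T@(P-s["eef_pos"])-T[:3,3]); th=np.arctan2(np.hypot(q[0],q[1]),q[2]); r=np.hypot(q[0],q[1])
        return np.array([p["cx"]+p["fx"]*th*q[0]/r,p["cy"]+p["fx"]*th*q[1]/r])
    q=R.from_rotvec(p["orientation"]).as_matrix().T@(P-p["origin"])
    return np.array([p["cx"]+p["fx"]*q[0]/q[2],p["cy"]+p["fy"]*q[1]/q[2]])
E
python3 - <<'E'
import cv2
a=cv2.imread('pics/top0.png')
cv2.imwrite('pics/t1.png',cv2.resize(a[120:300,220:420],None,fx=4,fy=4,interpolation=cv2.INTER_CUBIC)[:600,:800] if 0 else cv2.resize(a[140:290,220:420],None,fx=4,fy=4,interpolation=cv2.INTER_CUBIC))
cv2.imwrite('pics/t2.png',cv2.resize(a[255:305,140:200],None,fx=10,fy=10,interpolation=cv2.INTER_CUBIC))
b=cv2.imread('pics/scene0.png')
cv2.imwrite('pics/s1.png',cv2.resize(b[130:270,230:430],None,fx=4,fy=4,interpolation=cv2.INTER_CUBIC))
E
```

```text
(no output)
```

View pics/t1.png

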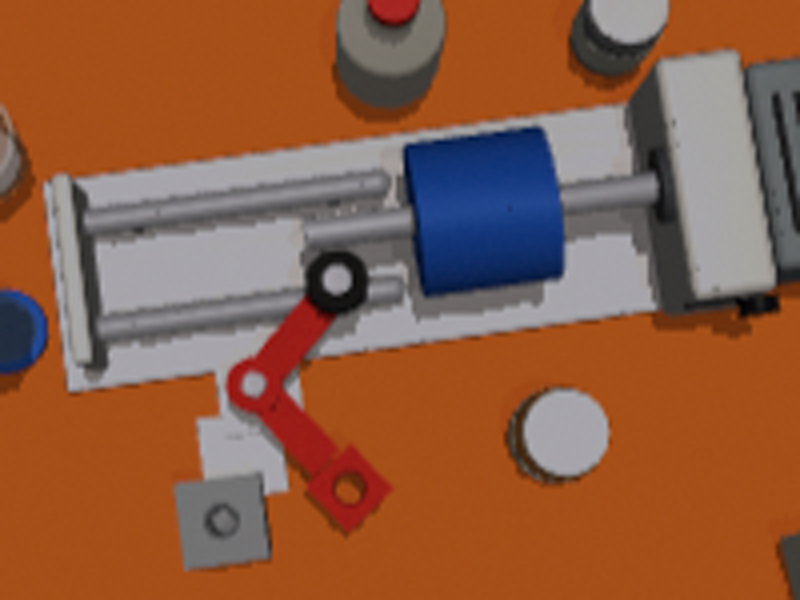

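View pics/t2.png

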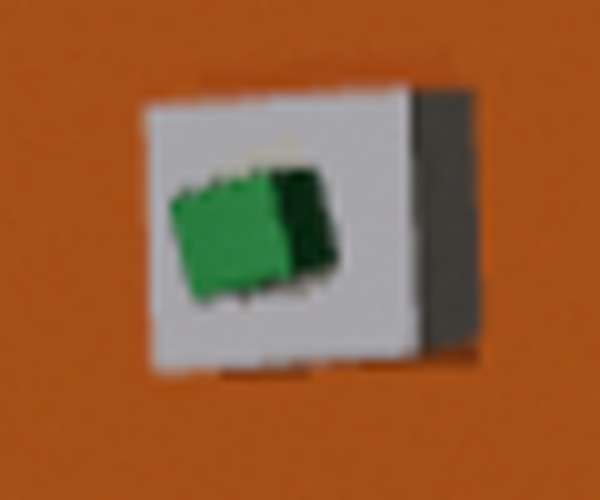

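View pics/s1.png

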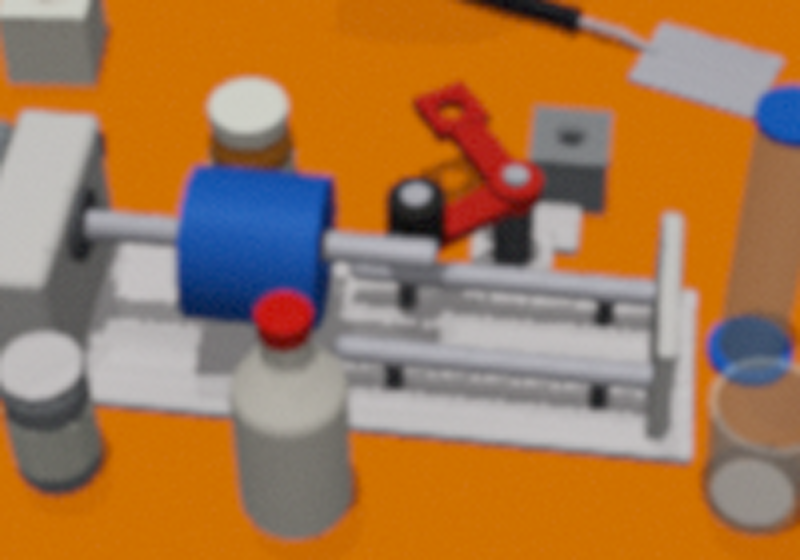

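```bash
cat >> h.py <<'E'
def t1(u,v): return ((u+.5)/4-.5+220,(v+.5)/4-.5+140)
def s1(u,v): return ((u+.5)/4-.5+230,(v+.5)/4-.5+130)
def t2(u,v): return ((u+.5)/10-.5+140,(v+.5)/10-.5+255)
E
python3 - <<'E'
from h import *
from scipy.optimize import least_squares
np.set_printoptions(precision=1,suppress=True)
eyeT=atz('top',t1(349,488),70);eyeS=atz('scene',s1(451,108),70)
lhT=atz('top',t1(222,520),45);lhS=atz('scene',s1(571,137),45)
pvT=atz('top',t1(253,383),70);pvS=atz('scene',s1(515,177),70)
print('eye',eyeT,eyeS);print('lock',lhT,lhS);print('piv',pvT,pvS)
for a,b in((eyeT,pvT),(lhT,pvT),(eyeS,pvS),(lhS,pvS)): print(np.hypot(*(a-b)[:2]))
# drive fit: obs (cam,uv,local pt)
obs=[('top',t1(306,236),(0,60,88)),('scene',s1(437,252),(0,60,88)),
('top',t1(58,180),None)]
obs=[o for o in obs if o[2]]
obs+=[('top',t1(253,383),(-80,100,74)),('scene',s1(515,177),(-80,100,74)),
('top',t1(659,190),(0,-150,90)),
('top',t1(88,216),(32,188,40)),('top',t1(102,328),(-32,188,40)),
('top',t1(58,178),(55,188+9,85)),('top',t1(83,364),(-55,188+9,85))]
def W(p,l):
    c,s=np.cos(p[2]),np.sin(p[2]); return np.array([p[0]+c*l[0]-s*l[1],p[1]+s*l[0]+c*l[1],l[2]])
f=lambda p:np.concatenate([proj(n,W(p,l))-uv for n,uv,l in obs])
best=min((least_squares(f,[600,50,a],loss='soft_l1') for a in np.arange(-3,3.1,.5)),key=lambda r:r.cost)
p=best.x;print('drive',p[:2],np.degrees(p[2]),f(p).reshape(-1,2))
print('spindle end',W(p,(0,60,88)),'pivot',W(p,(-80,100,70)))
# pin
c=[(170,200),(275,170),(295,280),(200,303)]
P=np.array([atz('top',t2(*k),102) for k in c]);print('pin head',P,P.mean(0))
st=np.array([atz('top',t2(*k),62) for k in[(145,103),(410,88),(418,355),(153,372)]]);print('stand',st,st.mean(0))
# yaw
d=P[1]-P[0]+P[2]-P[3];print(np.degrees(np.arctan2(d[1],d[0])))
# roller
for k in[(404,150),(428,293),(545,130),(562,275)]: print(atz('top',t1(*k),82+20))
E
```

```text
eye [460.9  13.1  70. ] [464.7  12.6  70. ]
lock [440.8  86.5  45. ] [443.7  86.5  45. ]
piv [519.5  69.7  70. ] [513.   66.1  70. ]
81.38505544536778
80.43582794479993
72.02062172714507
72.1891664966585Traceback (most recent call last):
  File "<stdin>", line 20, in <module>
  File "<stdin>", line 20, in <genexpr>
    return func(*args, **kwargs)
    result = trf(vector_fun.fun, vector_fun.jac, x0, f0, J0, lb, ub, ftol, xtol,
                 gtol, max_nfev, x_scale, loss_function, tr_solver,
                 tr_options.copy(), verbose, callback=callback_wrapped)
    return trf_no_bounds(
        fun, jac, x0, f0, J0, ftol, xtol, gtol, max_nfev, x_scale,
        loss_function, tr_solver, tr_options, verbose, callback=callback)
    f_new = fun(x_new)
    self._update_fun()
    ~~~~~~~~~~~~~~~~^^
    self.f = self.fun_wrapped(xp_copy(self.x))
             ~~~~~~~~~~~~~~~~^^^^^^^^^^^^^^^^^
    return np.atleast_1d(self.fun(x))
                         ~~~~~~~~^^^
    return self.f(x, *self.args, **self.kwargs)
           ~~~~~~^^^^^^^^^^^^^^^^^^^^^^^^^^^^^^
  File "<stdin>", line 19, in <lambda>
  File "h.py", line 16, in proj
    p=manip.camera_params(n); P=np.asarray(P,float)
ValueError: time passes only in moves, steps and waits
```

```bash
cat > fix.py <<'E'
s=open('h.py').read()
s=s.replace("def ray(n,uv):","_c={}\ndef CP(n):\n    if n not in _c: _c[n]=manip.camera_params(n)\n    return _c[n]\ndef ray(n,uv):",1).replace("p=manip.camera_params(n)","p=CP(n)")
open('h.py','w').write(s)
E
python3 fix.py
cat > m.py <<'E'
from h import *
from scipy.optimize import least_squares
np.set_printoptions(precision=1,suppress=True)
obs=[('top',t1(306,236),(0,60,88)),('scene',s1(437,252),(0,60,88)),('top',t1(253,383),(-80,100,74)),('scene',s1(515,177),(-80,100,74)),
('top',t1(659,190),(0,-150,90)),
('top',t1(88,216),(32,188,40)),('top',t1(102,328),(-32,188,40)),
('top',t1(58,178),(55,188+5,85)),('top',t1(83,364),(-55,188+5,85))]
def W(p,l):
    c,s=np.cos(p[2]),np.sin(p[2]); return np.array([p[0]+c*l[0]-s*l[1],p[1]+s*l[0]+c*l[1],l[2]])
f=lambda p:np.concatenate([proj(n,W(p,l))-uv for n,uv,l in obs])
best=min((least_squares(f,[600,50,a],loss='soft_l1') for a in np.arange(-3,3.1,.5)),key=lambda r:r.cost)
p=best.x;print('drive',p[:2],np.degrees(p[2]),f(p).reshape(-1,2))
print('spindle end',W(p,(0,60,88)),'pivot',W(p,(-80,100,70)))
c=[(170,200),(275,170),(295,280),(200,303)]
P=np.array([atz('top',t2(*k),102) for k in c]);print('pin head',P,P.mean(0))
st=np.array([atz('top',t2(*k),62) for k in[(145,103),(410,88),(418,355),(153,372)]]);print('stand',st,st.mean(0))
d=P[1]-P[0]+P[2]-P[3];print(np.degrees(np.arctan2(d[1],d[0])))
for k in[(404,150),(428,293),(545,130),(562,275)]: print(atz('top',t1(*k),82+20))
E
python3 m.py
```

```text
drive [612.1 -17.3] 1808.9763401214634 [[-0.4  0.1]
 [ 0.   0.3]
 [ 0.2  0.8]
 [ 0.8  0.3]
 [ 2.3 -0.5]
 [-0.5  1.5]
 [-0.9  0.1]
 [ 1.  -1.2]
 [ 0.3 -0.2]]
spindle end [602.7  42.   88. ] pivot [517.4  69.   70. ]
pin head [[425.2 343.3 102. ]
 [432.3 320.6 102. ]
 [408.5 314.8 102. ]
 [403.  335.3 102. ]] [417.3 328.5 102. ]
stand [[445.7 362.3  62. ]
 [450.5 302.2  62. ]
 [390.4 297.   62. ]
 [385.3 356.7  62. ]] [418.  329.5  62. ]
-73.85162913710649
[651.7 -13.4 102. ]
[570.6 -28.5 102. ]
[665.2 -93.2 102. ]
[ 582.6 -103.8  102. ]
```

```bash
cat > n.py <<'E'
from h import *
np.set_printoptions(precision=1,suppress=True)
def D(w):
    w=np.asarray(w)[:2]-[612.1,-17.3];a=np.radians(8.976);c,s=np.cos(a),np.sin(a);return np.array([c*w[0]+s*w[1],-s*w[0]+c*w[1]])
for n,uv,z in[('bottle',(318,139),160),('vial',(376,139),90),('jar',t1(565,432),70),('beakerfoot',(215,181),0),('cylfoot',(222,222),0),('cylrim',(205,215),200),('rollerA',t1(485,140),120),('rfront',t1(405,200),124),('rrear',t1(557,200),124),('eye',t1(349,488),70)]:
    w=atz('top',uv,z);print(n,w,D(w))
s=manip.observe();print(R.from_rotvec(s['orientation']).as_matrix())
E
python3 n.py
```

```text
bottle [725.1  -4.4 160. ] [113.6  -4.9]
vial [ 746.6 -140.3   90. ] [ 113.7 -142.5]
jar [ 495.6 -109.9   70. ] [-129.5  -73.3]
beakerfoot [653.3 244.6   0. ] [ 81.6 252.2]
cylfoot [552.3 222.6   0. ] [-21.6 246.3]
cylrim [550.3 223.1 200. ] [-23.5 247.1]
rollerA [655.3 -58.  120. ] [ 36.3 -46.9]
rfront [619.7 -13.9 124. ] [8.1 2.2]
rrear [621.8 -98.1 124. ] [ -3.  -81.4]
eye [460.9  13.1  70. ] [-144.6   53.7]
[[-0.   0.3 -1. ]
 [ 0.  -1.  -0.3]
 [-1.  -0.  -0. ]]
```

Request:
jog_arm(
  steps=[
    {"claw":-1,"dx":5,"dy":2},
    {"claw":-1,"dx":5,"dy":2},
    {"claw":-1,"dx":5,"dy":2},
    {"claw":-1,"dx":5,"dy":2},
    {"claw":-1,"dx":5,"dy":2},
    {"claw":-1,"dx":3,"dy":4},
    {"claw":-1,"dy":5.5},
    {"claw":-1,"dy":5.5},
    {"claw":-1,"dy":5.5},
    {"claw":-1,"dy":5.5},
    {"claw":-1,"dy":5.5},
    {"claw":-1,"dy":5.5},
    {"claw":-1,"dy":5.5},
    {"claw":-1,"dy":5.5},
    {"claw":-1,"dy":5.5},
    {"claw":-1,"dy":5.5},
    {"claw":-1,"dy":5.5},
    {"claw":-1,"dy":5.5},
    {"claw":-1,"dy":5},
    {"claw":-1,"dy":3},
  ],
)

```text
$.steps[0]: bad value
```

```bash
cat > snap.py <<'E'
import sys
from h import *
np.set_printoptions(precision=4,suppress=True)
name=sys.argv[1]
s=manip.observe(); a=manip.camera('wrist'); cv2.imwrite(f'pics/{name}.png',a)
import pickle; pickle.dump(s,open(f'pics/{name}.pkl','wb'))
M=R.from_rotvec(s['orientation']).as_matrix()
print(s['t'],s['eef_pos'],'F',s['ft_force'],'gap',s['finger_gap'],'jaw deg',np.degrees(np.arctan2(M[1,1],M[0,1])),'xaxis',M[:,0],'j',s['joints'])
E
python3 snap.py w1
```

```text
0.15 [ 152.0389 -554.0498  255.6059] F [-0.0938  0.1582  0.7961] gap 84.99531077821716 jaw deg -74.65939887226544 xaxis [-0.0003  0.0015 -1.    ] j [-1.3765  0.3074  1.5074  0.      1.3284 -0.0735]
```

Request:
jog_arm(
  steps=[
    {"claw":-1,"dx":5,"dy":2,"dz":0,"rx":0,"ry":0,"rz":0},
  ],
)

```text
t: 0.32
eef_pos: [200.2, -535.9, 256.0]
orientation: [2.08, 0.274, -2.082]
ft_force: [-0.0, -1.1, -0.1]
finger_gap: 85.5
```

Request:
jog_arm(
  steps=[
    {"claw":-1,"dx":5,"dy":2,"dz":0,"rx":0,"ry":0,"rz":0},
    {"claw":-1,"dx":5,"dy":3,"dz":0,"rx":0,"ry":0,"rz":0},
    {"claw":-1,"dx":5,"dy":4,"dz":0,"rx":0,"ry":0,"rz":0},
    {"claw":-1,"dx":5,"dy":4,"dz":0,"rx":0,"ry":0,"rz":0},
    {"claw":-1,"dx":2,"dy":5,"dz":0,"rx":0,"ry":0,"rz":0},
    {"claw":-1,"dx":0,"dy":5.5,"dz":0,"rx":0,"ry":0,"rz":0},
    {"claw":-1,"dx":0,"dy":5.5,"dz":0,"rx":0,"ry":0,"rz":0},
    {"claw":-1,"dx":0,"dy":5.5,"dz":0,"rx":0,"ry":0,"rz":0},
    {"claw":-1,"dx":0,"dy":5.5,"dz":0,"rx":0,"ry":0,"rz":0},
    {"claw":-1,"dx":0,"dy":5.5,"dz":0,"rx":0,"ry":0,"rz":0},
    {"claw":-1,"dx":0,"dy":5.5,"dz":0,"rx":0,"ry":0,"rz":0},
    {"claw":-1,"dx":0,"dy":5.5,"dz":0,"rx":0,"ry":0,"rz":0},
    {"claw":-1,"dx":0,"dy":5.5,"dz":0,"rx":0,"ry":0,"rz":0},
    {"claw":-1,"dx":0,"dy":5.5,"dz":0,"rx":0,"ry":0,"rz":0},
    {"claw":-1,"dx":0,"dy":5.5,"dz":0,"rx":0,"ry":0,"rz":0},
    {"claw":-1,"dx":0,"dy":4,"dz":0,"rx":0,"ry":0,"rz":0},
    {"claw":-1,"dx":0,"dy":0,"dz":0,"rx":0,"ry":0,"rz":0},
    {"claw":-1,"dx":0,"dy":0,"dz":0,"rx":0,"ry":0,"rz":0},
  ],
)

```text
t: 2.58
eef_pos: [419.3, 233.1, 256.0]
orientation: [2.077, 0.28, -2.079]
ft_force: [0.1, -0.3, -0.1]
finger_gap: 84.9
```

```bash
python3 snap.py w1
```

```text
2.575 [419.3059 233.0616 255.9819] F [ 0.0837 -0.2503 -0.0703] gap 84.94243437449134 jaw deg -74.61535834147946 xaxis [-0.0008 -0.0011 -1.    ] j [ 0.4197  0.1743  1.6945 -0.0007  1.2739  1.7222]
```

View pics/w1.png

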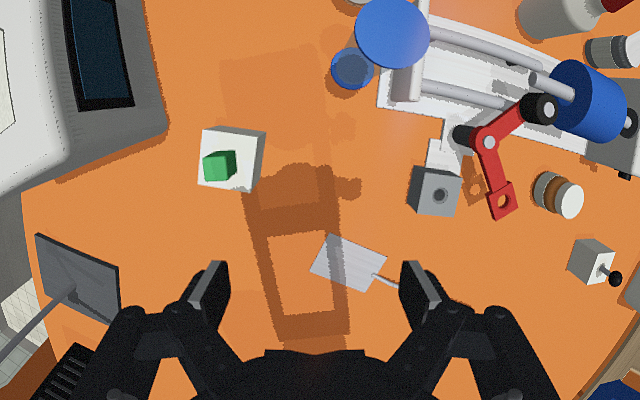

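The wrist view shows the pin head at about (216,166), the lock hole at (440,195), the eye at (503,202) and the pivot at (489,142). I'll measure these more closely.

```bash
python3 - <<'E'
import cv2
a=cv2.imread('pics/w1.png')
cv2.imwrite('pics/w1a.png',cv2.resize(a[110:230,400:560],None,fx=5,fy=5,interpolation=cv2.INTER_CUBIC))
cv2.imwrite('pics/w1b.png',cv2.resize(a[120:200,185:275],None,fx=7,fy=7,interpolation=cv2.INTER_CUBIC))
E
```

```text
(no output)
```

View pics/w1a.png

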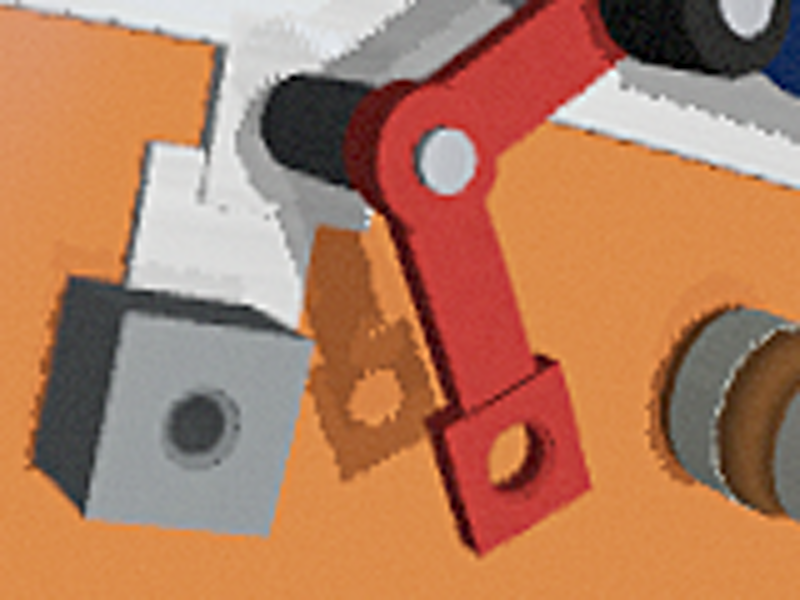

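View pics/w1b.png

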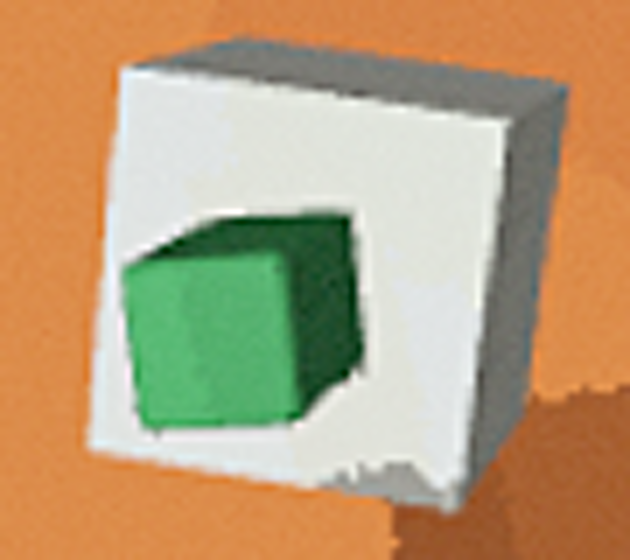

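```bash
cat > q.py <<'E'
from h import *
np.set_printoptions(precision=1,suppress=True)
A=lambda u,v:((u+.5)/5-.5+400,(v+.5)/5-.5+110)
B=lambda u,v:((u+.5)/7-.5+185,(v+.5)/7-.5+120)
print('eye',atz('wrist',A(517,457),70),'lock',atz('wrist',A(201,427),45),'piv',atz('wrist',A(447,160),72))
H=np.array([atz('wrist',B(*k),102) for k in[(125,268),(285,250),(300,418),(147,428)]]);print(H,H.mean(0))
d=H[1]-H[0]+H[2]-H[3];print(np.degrees(np.arctan2(d[1],d[0])))
e=H[3]-H[0]+H[2]-H[1];print(np.degrees(np.arctan2(e[1],e[0])))
S=np.array([atz('wrist',B(*k),62) for k in[(125,66),(510,120),(462,512),(90,448)]]);print(S,S.mean(0))
E
python3 q.py
```

```text
eye [462.1  12.7  70. ] lock [441.4  85.3  45. ] piv [519.6  62.3  72. ]
[[426.3 341.5 102. ]
 [433.9 320.1 102. ]
 [412.2 313.6 102. ]
 [405.5 334.5 102. ]] [419.5 327.4 102. ]
-71.28120831511026
-162.4976593439378
[[446.1 360.4  62. ]
 [451.6 300.7  62. ]
 [391.7 294.8  62. ]
 [386.4 355.2  62. ]] [419.  327.8  62. ]
```

Request:
jog_arm(
  steps=[
    {"claw":-1,"dx":0,"dy":4.5,"dz":0,"rx":0,"ry":0,"rz":2},
    {"claw":-1,"dx":0,"dy":5,"dz":0,"rx":0,"ry":0,"rz":0},
    {"claw":-0.5,"dx":0,"dy":0,"dz":-4,"rx":0,"ry":0,"rz":0},
    {"claw":-0.5,"dx":0,"dy":0,"dz":-4,"rx":0,"ry":0,"rz":0},
    {"claw":-0.5,"dx":0,"dy":0,"dz":-3,"rx":0,"ry":0,"rz":0},
    {"claw":-0.5,"dx":0,"dy":0,"dz":0,"rx":0,"ry":0,"rz":0},
    {"claw":-0.5,"dx":0,"dy":0,"dz":0,"rx":0,"ry":0,"rz":0},
  ],
)

```text
t: 3.5
eef_pos: [420.7, 328.1, 147.3]
orientation: [2.061, 0.313, -2.058]
ft_force: [1.2, 0.3, 0.7]
finger_gap: 63.8
```

```bash
python3 snap.py w2
```

```text
3.5 [420.7377 328.1361 147.3361] F [1.2493 0.2707 0.7034] gap 63.762065489778934 jaw deg -72.73937495358545 xaxis [ 0.0012  0.0007 -1.    ] j [ 0.5833  0.358   1.7407 -0.0001  1.0415  1.8529]
```

View pics/w2.png

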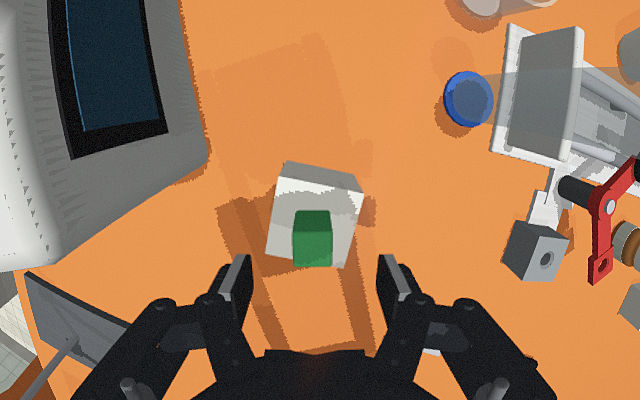

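The pin head, with its top centred near (313,251), is square to and midway between the fingers. I'll check the offset along the pads.

```bash
python3 - <<'E'
from h import *
print(atz('wrist',(313,251),102),[atz('wrist',k,102) for k in((294,235),(331,235),(333,267),(293,267))])
E
```

```text
[418.19570459 328.11675595 102.        ] [array([424.83346666, 341.68032359, 102.        ]), array([431.19217147, 321.22183934, 102.        ]), array([411.28158614, 313.28219793, 102.        ]), array([404.0663332 , 336.47252739, 102.        ])]
```

Request:
jog_arm(
  steps=[
    {"claw":-0.5,"dx":-0.25,"dy":0,"dz":-3,"rx":0,"ry":0,"rz":0},
    {"claw":-0.5,"dx":0,"dy":0,"dz":-2.4,"rx":0,"ry":0,"rz":0},
    {"claw":-0.5,"dx":0,"dy":0,"dz":0,"rx":0,"ry":0,"rz":0},
    {"claw":0,"dx":0,"dy":0,"dz":0,"rx":0,"ry":0,"rz":0},
    {"claw":1,"dx":0,"dy":0,"dz":0,"rx":0,"ry":0,"rz":0},
    {"claw":1,"dx":0,"dy":0,"dz":0,"rx":0,"ry":0,"rz":0},
    {"claw":1,"dx":0,"dy":0,"dz":0,"rx":0,"ry":0,"rz":0},
    {"claw":1,"dx":0,"dy":0,"dz":0,"rx":0,"ry":0,"rz":0},
  ],
  grip_force=60,
)

```text
t: 4.55
eef_pos: [418.3, 329.2, 93.8]
orientation: [2.062, 0.315, -2.056]
ft_force: [-0.1, -0.6, 6.6]
finger_gap: 23.5
```

```bash
python3 snap.py w3
```

```text
4.55 [418.2728 329.2203  93.8242] F [-0.0627 -0.5683  6.5761] gap 23.461412680380374 jaw deg -72.6514646418124 xaxis [ 0.0027  0.0017 -1.    ] j [ 0.5875  0.4251  1.8035 -0.0001  0.9098  1.8556]
```

View pics/w3.png

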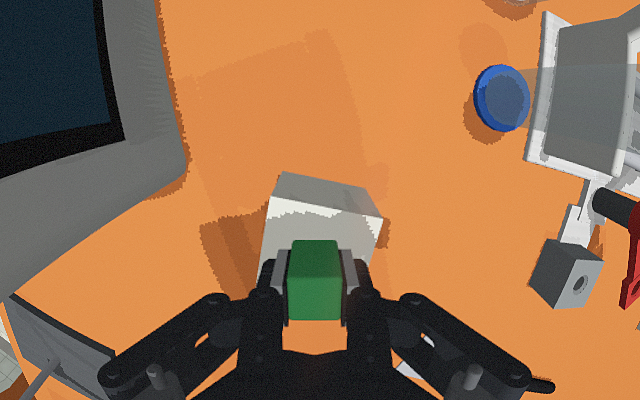

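Request:
jog_arm(
  steps=[
    {"claw":1,"dx":0,"dy":0,"dz":3,"rx":0,"ry":0,"rz":0},
    {"claw":1,"dx":0,"dy":0,"dz":3,"rx":0,"ry":0,"rz":0},
    {"claw":1,"dx":0,"dy":0,"dz":3,"rx":0,"ry":0,"rz":0},
    {"claw":1,"dx":0,"dy":-4,"dz":0,"rx":0,"ry":0,"rz":0},
    {"claw":1,"dx":0,"dy":-5,"dz":0,"rx":0,"ry":0,"rz":0},
    {"claw":1,"dx":0,"dy":-5,"dz":0,"rx":0,"ry":0,"rz":0},
    {"claw":1,"dx":0,"dy":-5,"dz":0,"rx":0,"ry":0,"rz":0},
    {"claw":1,"dx":1.5,"dy":-5,"dz":0,"rx":0,"ry":0,"rz":0},
    {"claw":1,"dx":1.5,"dy":-4,"dz":0,"rx":0,"ry":0,"rz":0},
    {"claw":1,"dx":1.3,"dy":-3.6,"dz":0,"rx":0,"ry":0,"rz":0},
    {"claw":1,"dx":0,"dy":0,"dz":0,"rx":0,"ry":0,"rz":0},
    {"claw":1,"dx":0,"dy":0,"dz":0,"rx":0,"ry":0,"rz":0},
  ],
)

```text
t: 6.1
eef_pos: [459.7, 12.9, 182.4]
orientation: [2.059, 0.314, -2.06]
ft_force: [0.0, -0.7, -0.5]
finger_gap: 23.6
```

```bash
python3 snap.py w4; python3 - <<'E'
from h import *
a=manip.camera('scene');cv2.imwrite('pics/s4.png',cv2.resize(a[60:230,280:480],None,fx=4,fy=3.5,interpolation=cv2.INTER_CUBIC))
E
```

```text
6.1 [459.7424  12.8531 182.3542] F [ 0.0397 -0.6587 -0.4618] gap 23.63773440745458 jaw deg -72.70374799904957 xaxis [-0.0005  0.0006 -1.    ] j [-0.0644  0.2238  1.8421  0.0007  1.0763  1.2042]
```

View pics/w4.png

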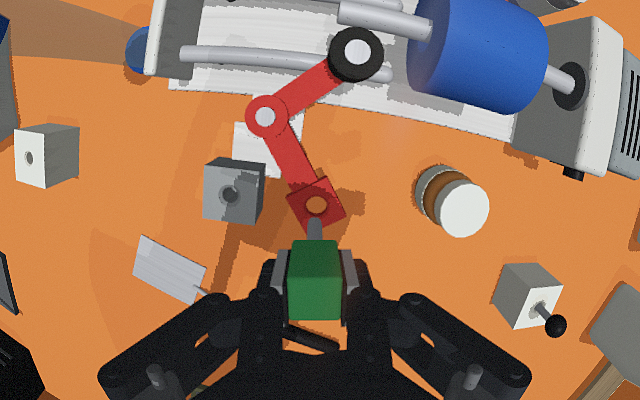

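View pics/s4.png

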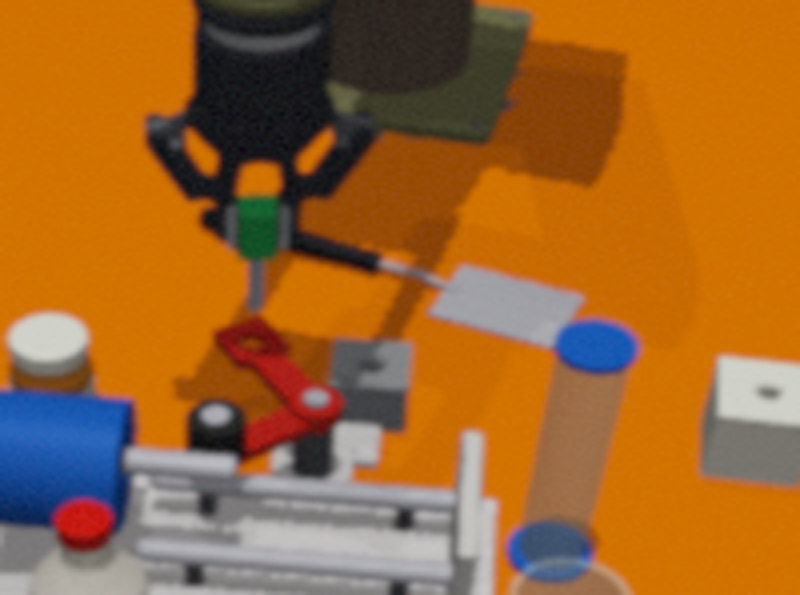

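The pin is held and hangs just above the eye. In the wrist view the eye is at (317,204) and the shaft tip at about (315,221). I'll zoom in to align them.

```bash
python3 - <<'E'
from h import *
np.set_printoptions(precision=1,suppress=True)
a=cv2.imread('pics/w4.png')
cv2.imwrite('pics/w4a.png',cv2.resize(a[170:250,270:370],None,fx=7,fy=7,interpolation=cv2.INTER_CUBIC))
s=manip.observe();M=R.from_rotvec(s['orientation']).as_matrix()
for L in (47.8,86.8): print(proj('wrist',s['eef_pos']+M[:,0]*L))
E
```

```text
[313.7 245.1]
[313.8 221. ]
```

View pics/w4a.png

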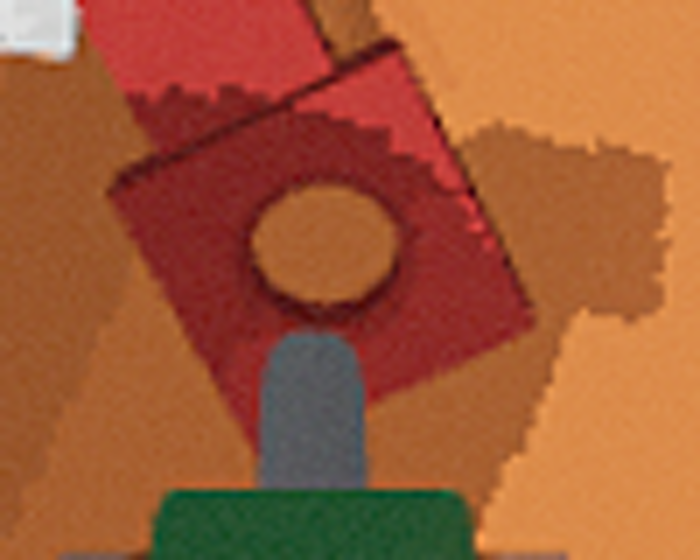

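```bash
python3 - <<'E'
from h import *
print(atz('wrist',(316.0,205.0),70), atz('wrist',((201+.5)/5,1),0)[:0], manip.observe()['eef_pos'])
for px in((229,194.5),): print('lock',atz('wrist',px,45))
E
```

```text
[463.29022389  12.90997313  70.        ] [] [459.55024668  13.46696067 182.29504122]
lock [441.72403395  86.39686295  45.        ]
```

Request:
jog_arm(
  steps=[
    {"claw":1,"dx":0.35,"dy":0,"dz":0,"rx":0,"ry":0,"rz":0},
    {"claw":1,"dx":0,"dy":0,"dz":-1,"rx":0,"ry":0,"rz":0},
    {"claw":1,"dx":0,"dy":0,"dz":-1,"rx":0,"ry":0,"rz":0},
    {"claw":1,"dx":0,"dy":0,"dz":-0.7,"rx":0,"ry":0,"rz":0},
    {"claw":1,"dx":0,"dy":0,"dz":0,"rx":0,"ry":0,"rz":0},
  ],
)

```text
t: 6.82
eef_pos: [463.0, 12.7, 154.3]
orientation: [2.056, 0.315, -2.061]
ft_force: [0.3, -0.1, -0.1]
finger_gap: 23.5
```

```bash
python3 snap.py w5; python3 - <<'E'
import cv2
a=cv2.imread('pics/w5.png')
cv2.imwrite('pics/w5a.png',cv2.resize(a[170:250,270:370],None,fx=7,fy=7,interpolation=cv2.INTER_CUBIC))
E
```

```text
6.825 [462.9751  12.6525 154.3309] F [ 0.2951 -0.1023 -0.1356] gap 23.492556302552547 jaw deg -72.65363293288297 xaxis [-0.0023  0.0002 -1.    ] j [-0.0639  0.2645  1.8726  0.      1.0067  1.2041]
```

View pics/w5a.png

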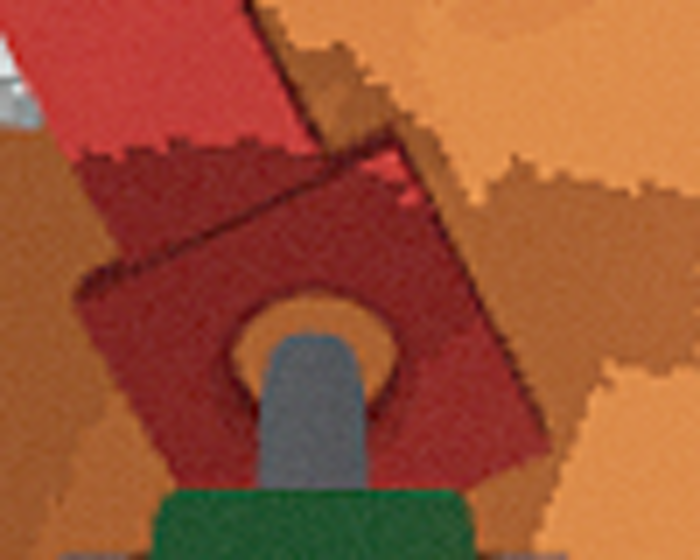

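```bash
python3 - <<'E'
import numpy as np
P=np.array([519.7,69.1]);a0=np.arctan2(12.9-69.1,463-519.7)
pts=[P+80*np.array([np.cos(a0-t),np.sin(a0-t)]) for t in np.linspace(0,1.0,11)]
print(np.round(np.array(pts),1));print(np.round(np.diff(pts,axis=0)/10,2))
E
```

```text
[[462.9  12.8]
 [457.5  18.7]
 [452.8  25.2]
 [448.8  32.1]
 [445.4  39.4]
 [442.8  46.9]
 [441.   54.7]
 [440.   62.6]
 [439.7  70.6]
 [440.3  78.6]
 [441.6  86.5]]
[[-0.53  0.6 ]
 [-0.47  0.65]
 [-0.4   0.69]
 [-0.33  0.73]
 [-0.26  0.76]
 [-0.18  0.78]
 [-0.1   0.79]
 [-0.02  0.8 ]
 [ 0.06  0.8 ]
 [ 0.13  0.79]]
```

Request:
jog_arm(
  steps=[
    {"claw":1,"dx":0,"dy":0,"dz":-0.8,"rx":0,"ry":0,"rz":0},
    {"claw":1,"dx":0,"dy":0,"dz":-0.7,"rx":0,"ry":0,"rz":0},
    {"claw":1,"dx":0,"dy":0,"dz":0,"rx":0,"ry":0,"rz":0},
  ],
)

```text
t: 7.25
eef_pos: [463.2, 12.6, 139.6]
orientation: [2.057, 0.314, -2.06]
ft_force: [-0.1, -0.1, -0.5]
finger_gap: 23.6
```

Request:
jog_arm(
  steps=[
    {"claw":1,"dx":-0.53,"dy":0.6,"dz":0,"rx":0,"ry":0,"rz":0},
    {"claw":1,"dx":-0.47,"dy":0.65,"dz":0,"rx":0,"ry":0,"rz":0},
    {"claw":1,"dx":-0.4,"dy":0.69,"dz":0,"rx":0,"ry":0,"rz":0},
    {"claw":1,"dx":-0.33,"dy":0.73,"dz":0,"rx":0,"ry":0,"rz":0},
    {"claw":1,"dx":-0.26,"dy":0.76,"dz":0,"rx":0,"ry":0,"rz":0},
    {"claw":1,"dx":-0.18,"dy":0.78,"dz":0,"rx":0,"ry":0,"rz":0},
    {"claw":1,"dx":-0.1,"dy":0.79,"dz":0,"rx":0,"ry":0,"rz":0},
    {"claw":1,"dx":-0.02,"dy":0.8,"dz":0,"rx":0,"ry":0,"rz":0},
    {"claw":1,"dx":0.06,"dy":0.8,"dz":0,"rx":0,"ry":0,"rz":0},
    {"claw":1,"dx":0.13,"dy":0.79,"dz":0,"rx":0,"ry":0,"rz":0},
    {"claw":1,"dx":0,"dy":0,"dz":0,"rx":0,"ry":0,"rz":0},
    {"claw":1,"dx":0,"dy":0,"dz":0,"rx":0,"ry":0,"rz":0},
  ],
)

```text
t: 8.75
eef_pos: [442.2, 86.5, 140.1]
orientation: [2.057, 0.314, -2.06]
ft_force: [-1.5, -3.7, -0.4]
finger_gap: 23.4
```

```bash
python3 snap.py w6; python3 - <<'E'
import cv2
from h import *
a=cv2.imread('pics/w6.png')
cv2.imwrite('pics/w6a.png',cv2.resize(a[130:250,240:390],None,fx=5,fy=5,interpolation=cv2.INTER_CUBIC))
a=manip.camera('scene');cv2.imwrite('pics/s6.png',cv2.resize(a[90:220,300:460],None,fx=5,fy=4.5,interpolation=cv2.INTER_CUBIC))
E
```

```text
8.75 [442.1759  86.4908 140.0886] F [-1.4523 -3.7235 -0.3679] gap 23.4051286953437 jaw deg -72.64182397139597 xaxis [-0.0013 -0.0001 -1.    ] j [0.0994 0.2684 1.9164 0.     0.9581 1.3672]
```

View pics/w6a.png

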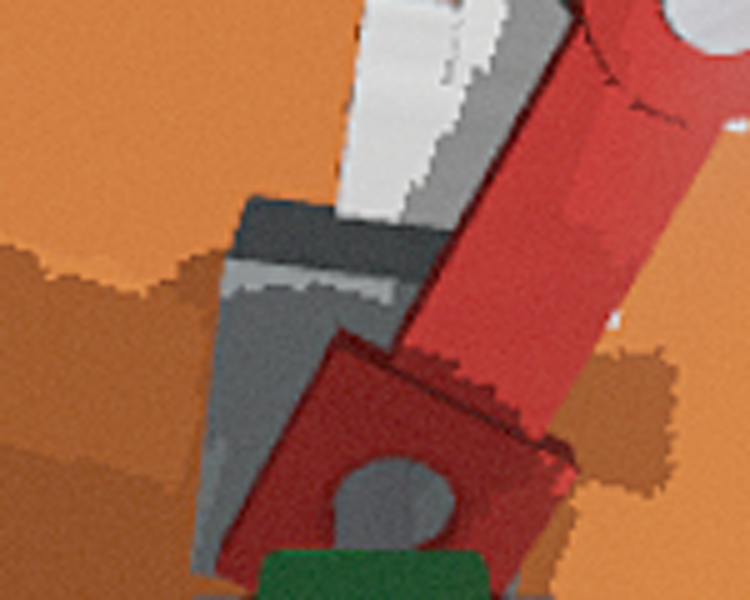

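View pics/s6.png

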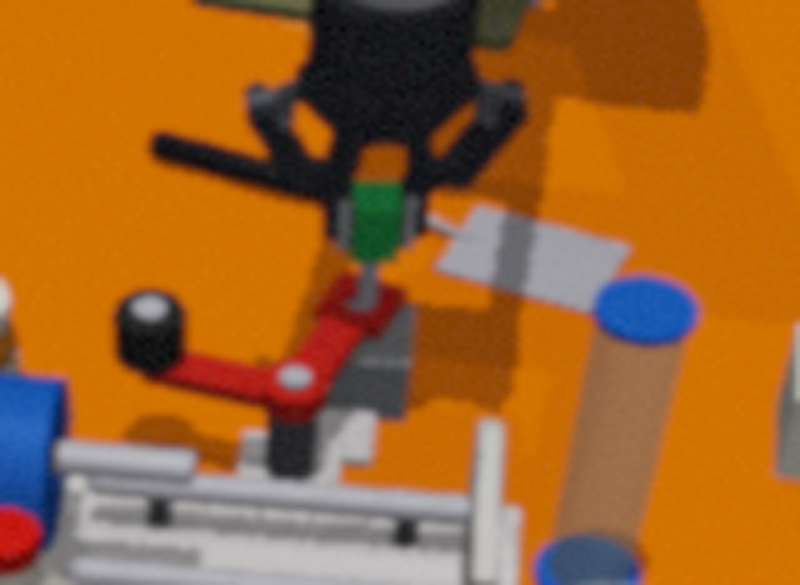

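Request:
jog_arm(
  steps=[
    {"claw":1,"dx":-0.03,"dy":0,"dz":-0.6,"rx":0,"ry":0,"rz":0},
    {"claw":1,"dx":0,"dy":0,"dz":-0.4,"rx":0,"ry":0,"rz":0},
    {"claw":1,"dx":0,"dy":0,"dz":-0.3,"rx":0,"ry":0,"rz":0},
    {"claw":1,"dx":0,"dy":0,"dz":0,"rx":0,"ry":0,"rz":0},
  ],
)

```text
t: 9.35
eef_pos: [442.1, 86.4, 126.8]
orientation: [2.057, 0.314, -2.06]
ft_force: [-2.1, -3.0, -2.2]
finger_gap: 23.2
```

Request:
jog_arm(
  steps=[
    {"claw":1,"dx":0,"dy":0,"dz":-0.5,"rx":0,"ry":0,"rz":0},
    {"claw":1,"dx":0,"dy":0,"dz":-0.5,"rx":0,"ry":0,"rz":0},
    {"claw":1,"dx":0,"dy":0,"dz":-0.5,"rx":0,"ry":0,"rz":0},
    {"claw":1,"dx":0,"dy":0,"dz":-0.5,"rx":0,"ry":0,"rz":0},
    {"claw":1,"dx":0,"dy":0,"dz":-0.3,"rx":0,"ry":0,"rz":0},
    {"claw":1,"dx":0,"dy":0,"dz":0,"rx":0,"ry":0,"rz":0},
  ],
)

```text
t: 10.1
eef_pos: [442.2, 86.4, 103.8]
orientation: [2.058, 0.314, -2.059]
ft_force: [-1.9, -3.0, -2.8]
finger_gap: 23.3
```

```bash
python3 snap.py w7; python3 - <<'E'
import cv2
from h import *
a=manip.camera('scene');cv2.imwrite('pics/s7.png',cv2.resize(a[90:220,300:460],None,fx=5,fy=4.5,interpolation=cv2.INTER_CUBIC))
E
```

```text
10.1 [442.1652  86.4224 103.8188] F [-1.9041 -2.9531 -2.82  ] gap 23.29547106405367 jaw deg -72.65627003041816 xaxis [-0.0008 -0.0001 -1.    ] j [ 0.0992  0.3232  1.9611 -0.      0.8582  1.3674]
```

View pics/s7.png

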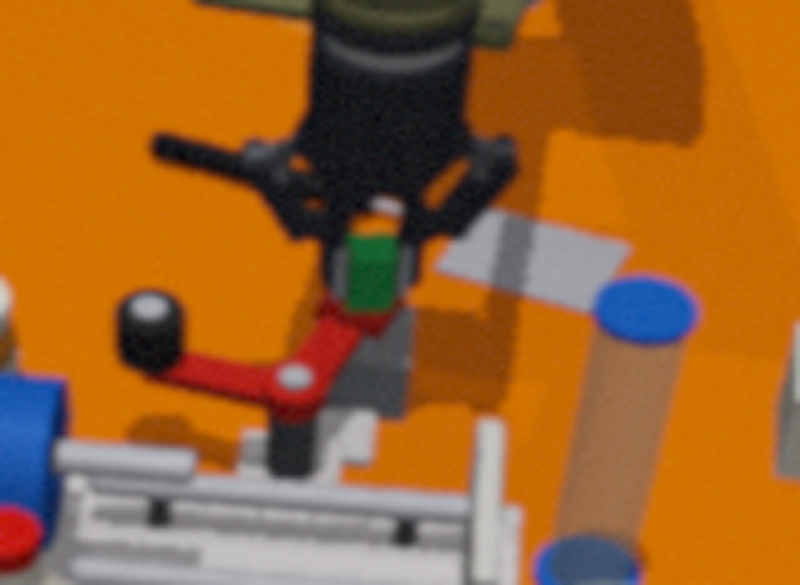

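View pics/w7.png

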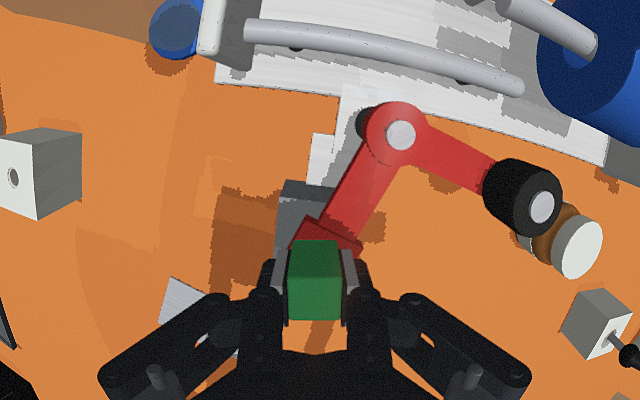

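The arm is back and the pin is nearly home, with the head just above the plate. I'll press the last 2 mm and release.

Request:
jog_arm(
  steps=[
    {"claw":1,"dx":0,"dy":0,"dz":-0.2,"rx":0,"ry":0,"rz":0},
    {"claw":1,"dx":0,"dy":0,"dz":0,"rx":0,"ry":0,"rz":0},
  ],
)

```text
t: 10.45
eef_pos: [442.4, 86.5, 102.3]
orientation: [2.059, 0.314, -2.058]
ft_force: [-2.7, -3.1, -1.6]
finger_gap: 23.0
```

Request:
jog_arm(
  steps=[
    {"claw":0.2,"dx":0,"dy":0,"dz":0,"rx":0,"ry":0,"rz":0},
    {"claw":0,"dx":0,"dy":0,"dz":0,"rx":0,"ry":0,"rz":0},
    {"claw":-0.3,"dx":0,"dy":0,"dz":0,"rx":0,"ry":0,"rz":0},
    {"claw":-0.3,"dx":0,"dy":0,"dz":0,"rx":0,"ry":0,"rz":0},
    {"claw":-0.3,"dx":0,"dy":0,"dz":3,"rx":0,"ry":0,"rz":0},
    {"claw":-0.3,"dx":0,"dy":0,"dz":4,"rx":0,"ry":0,"rz":0},
    {"claw":-0.3,"dx":0,"dy":0,"dz":0,"rx":0,"ry":0,"rz":0},
  ],
)

```text
t: 11.32
eef_pos: [445.0, 86.8, 175.1]
orientation: [2.066, 0.314, -2.051]
ft_force: [0.2, -1.1, -0.5]
finger_gap: 55.8
```

```bash
python3 snap.py w8; python3 - <<'E'
import cv2
from h import *
a=manip.camera('scene');cv2.imwrite('pics/s8.png',cv2.resize(a[90:220,300:460],None,fx=5,fy=4.5,interpolation=cv2.INTER_CUBIC))
E
```

```text
11.325 [444.9842  86.8213 175.0858] F [ 0.2257 -1.0734 -0.4888] gap 55.81597623894252 jaw deg -72.65635922390551 xaxis [ 0.0073  0.0009 -1.    ] j [0.0993 0.2207 1.87   0.0002 1.0436 1.3673]
```

View pics/s8.png

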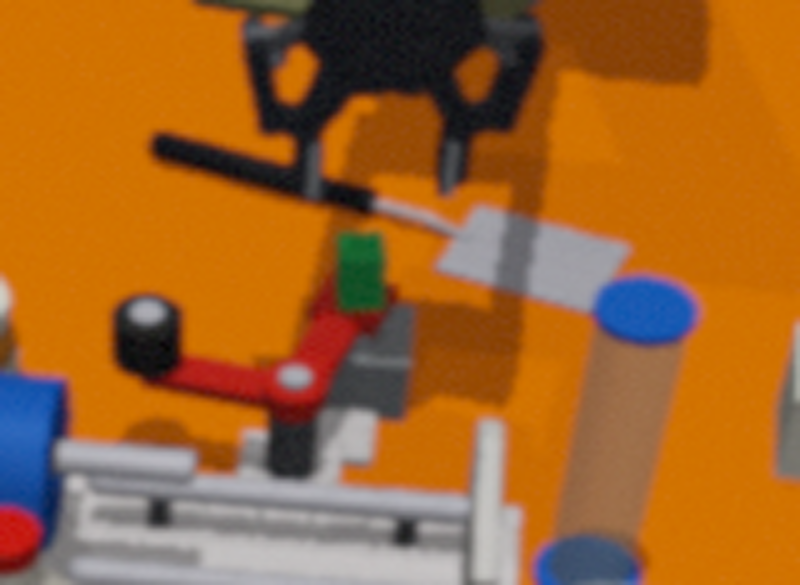

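View pics/w8.png

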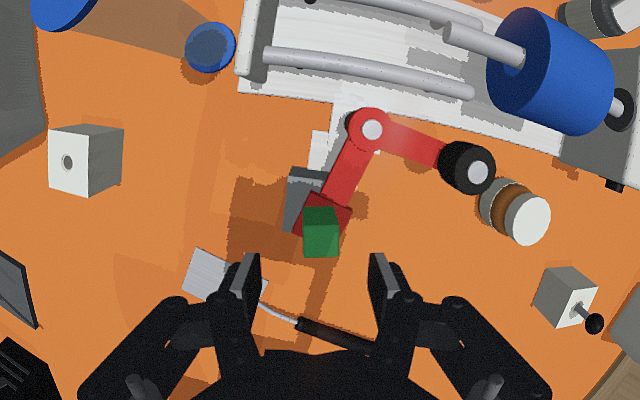

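The pin stands in the lock hole, its head resting on the plate with a slight lean. The arm stayed back, and its wheel is clear of the spindle. Next I'll turn the jaws and move over the free spindle behind the roller.

Request:
jog_arm(
  steps=[
    {"claw":-0.3,"dx":0,"dy":0,"dz":4,"rx":0,"ry":0,"rz":0},
    {"claw":-0.3,"dx":2.3,"dy":-2.7,"dz":2,"rx":0,"ry":0,"rz":10.2},
    {"claw":-0.3,"dx":2.3,"dy":-2.7,"dz":0,"rx":0,"ry":0,"rz":10.2},
    {"claw":-0.3,"dx":2.3,"dy":-2.7,"dz":0,"rx":0,"ry":0,"rz":10.2},
    {"claw":-0.3,"dx":2.3,"dy":-2.7,"dz":0,"rx":0,"ry":0,"rz":10.2},
    {"claw":-0.3,"dx":2.3,"dy":-2.7,"dz":0,"rx":0,"ry":0,"rz":10.2},
    {"claw":-0.3,"dx":2.3,"dy":-2.7,"dz":0,"rx":0,"ry":0,"rz":10.2},
    {"claw":-0.3,"dx":2.3,"dy":-2.7,"dz":0,"rx":0,"ry":0,"rz":10.2},
    {"claw":-0.3,"dx":2.3,"dy":-2.7,"dz":0,"rx":0,"ry":0,"rz":10.2},
    {"claw":-0.3,"dx":0,"dy":0,"dz":0,"rx":0,"ry":0,"rz":0},
    {"claw":-0.3,"dx":0,"dy":0,"dz":0,"rx":0,"ry":0,"rz":0},
    {"claw":-0.3,"dx":0,"dy":0,"dz":0,"rx":0,"ry":0,"rz":0},
  ],
)

```text
t: 12.92
eef_pos: [625.4, -128.6, 231.6]
orientation: [1.093, 1.281, -1.094]
ft_force: [0.2, -1.4, 0.1]
finger_gap: 55.6
```

```bash
python3 snap.py w9
```

```text
12.925 [ 625.4025 -128.5635  231.5655] F [ 0.1656 -1.3861  0.0647] gap 55.56638306641977 jaw deg 8.938891924274095 xaxis [-0.0019  0.0008 -1.    ] j [-0.269   0.4136  1.4008  0.0003  1.3293 -0.4251]
```

View pics/w9.png

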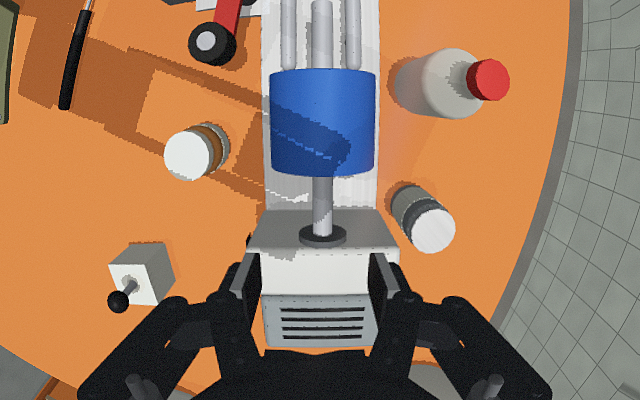

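```bash
python3 - <<'E'
from h import *
exec(open('n.py').read().split('for n,uv')[0].split('import *')[1])
for n,px,z in[('face',(322.5,228),88),('sp behind',(322,185),92),('sp end',(322,4),88),('roller rear top',(323,177),127),('roller front top',(323,70),127),('rL',(270,75),82),('rR',(375,75),82)]:
    w=atz('wrist',px,z);print(n,w,D(w))
print('tcp',D(manip.observe()['eef_pos']))
E
```

```text
face [ 637.5 -156.7   88. ] [   3.4 -141.7]
sp behind [ 630.2 -115.6   92. ] [   2.5 -100. ]
sp end [605.7  39.2  88. ] [ 2.5 56.8]
roller rear top [ 627.6 -100.5  127. ] [  2.3 -84.6]
roller front top [615.2 -23.4 127. ] [ 2.1 -6.5]
rL [571.7 -28.7  82. ] [-41.7  -5. ]
rR [660.1 -14.2  82. ] [47.9 -4.4]
tcp [  -4. -112.]
```

Request:
jog_arm(
  steps=[
    {"claw":0,"dx":0.65,"dy":0,"dz":0,"rx":0,"ry":0,"rz":0},
    {"claw":0,"dx":0,"dy":0,"dz":-4,"rx":0,"ry":0,"rz":0},
    {"claw":0,"dx":0,"dy":0,"dz":-4,"rx":0,"ry":0,"rz":0},
    {"claw":0,"dx":0,"dy":0,"dz":-2,"rx":0,"ry":0,"rz":0},
    {"claw":0,"dx":0,"dy":0,"dz":0,"rx":0,"ry":0,"rz":0},
    {"claw":0,"dx":0,"dy":0,"dz":0,"rx":0,"ry":0,"rz":0},
  ],
)

```text
t: 13.72
eef_pos: [633.9, -129.6, 133.4]
orientation: [1.094, 1.277, -1.092]
ft_force: [0.1, -0.1, -1.1]
finger_gap: 42.6
```

```bash
python3 snap.py w10
```

```text
13.725 [ 633.9408 -129.5566  133.4275] F [ 0.0668 -0.1373 -1.1071] gap 42.5926348447544 jaw deg 8.95455617407631 xaxis [ 0.002  -0.0005 -1.    ] j [-0.2669  0.5093  1.5039  0.      1.1264 -0.4232]
```

View pics/w10.png

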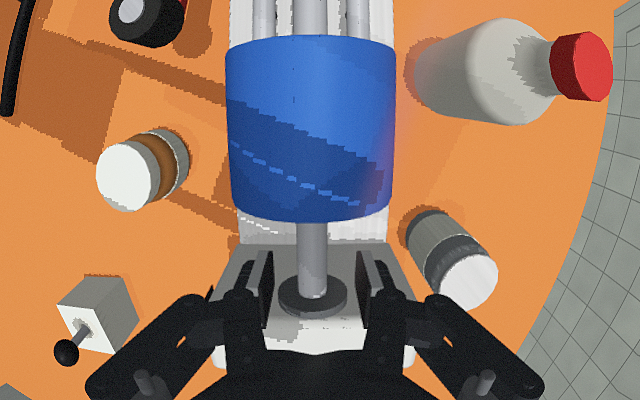

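Request:
jog_arm(
  steps=[
    {"claw":0,"dx":0,"dy":0,"dz":-1.5,"rx":0,"ry":0,"rz":0},
    {"claw":0,"dx":0,"dy":0,"dz":-1.5,"rx":0,"ry":0,"rz":0},
    {"claw":0,"dx":0,"dy":0,"dz":-1,"rx":0,"ry":0,"rz":0},
    {"claw":0,"dx":0,"dy":0,"dz":0,"rx":0,"ry":0,"rz":0},
  ],
)

```text
t: 14.28
eef_pos: [631.9, -129.3, 90.6]
orientation: [1.093, 1.282, -1.095]
ft_force: [0.4, 0.1, 0.5]
finger_gap: 42.5
```

```bash
python3 snap.py w11; python3 - <<'E'
from h import *
a=manip.camera('scene');cv2.imwrite('pics/s11.png',cv2.resize(a[110:260,180:430],None,fx=3.2,fy=3.2,interpolation=cv2.INTER_CUBIC))
E
```

```text
14.275 [ 631.8509 -129.2583   90.632 ] F [0.446  0.1275 0.481 ] gap 42.503077380484164 jaw deg 8.942975195262802 xaxis [-0.0031  0.0008 -1.    ] j [-0.2673  0.5547  1.5464  0.      1.0436 -0.4233]
```

View pics/w11.png

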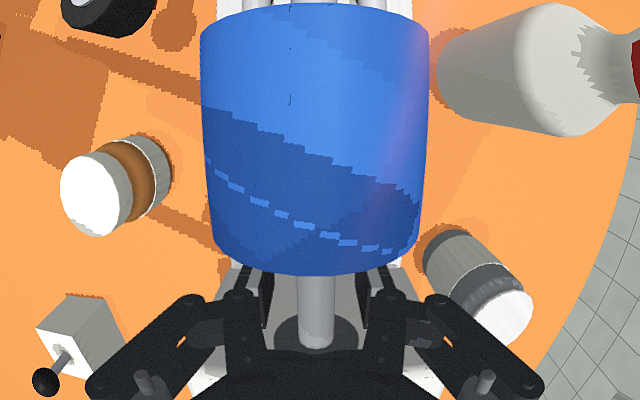

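View pics/s11.png

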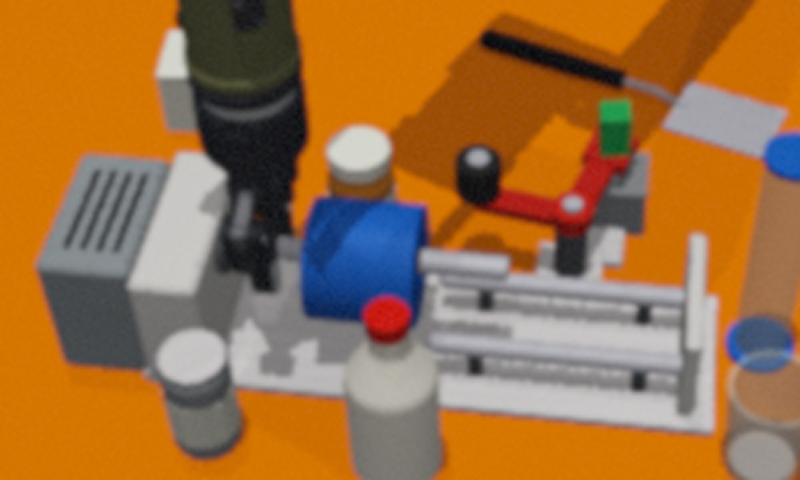

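Request:
jog_arm(
  steps=[
    {"claw":0,"dx":-0.08,"dy":0.5,"dz":0,"rx":0,"ry":0,"rz":0},
    {"claw":0,"dx":-0.12,"dy":0.79,"dz":0,"rx":0,"ry":0,"rz":0},
    {"claw":0,"dx":-0.12,"dy":0.79,"dz":0,"rx":0,"ry":0,"rz":0},
    {"claw":0,"dx":-0.12,"dy":0.79,"dz":0,"rx":0,"ry":0,"rz":0},
    {"claw":0,"dx":-0.16,"dy":0.99,"dz":0,"rx":0,"ry":0,"rz":0},
    {"claw":0,"dx":-0.16,"dy":0.99,"dz":0,"rx":0,"ry":0,"rz":0},
    {"claw":0,"dx":-0.16,"dy":0.99,"dz":0,"rx":0,"ry":0,"rz":0},
    {"claw":0,"dx":-0.16,"dy":0.99,"dz":0,"rx":0,"ry":0,"rz":0},
    {"claw":0,"dx":-0.16,"dy":0.99,"dz":0,"rx":0,"ry":0,"rz":0},
    {"claw":0,"dx":0,"dy":0,"dz":0,"rx":0,"ry":0,"rz":0},
  ],
)

```text
t: 15.62
eef_pos: [619.8, -49.8, 92.0]
orientation: [1.093, 1.281, -1.093]
ft_force: [0.2, -0.6, -0.1]
finger_gap: 42.7
```

```bash
python3 snap.py w12; python3 - <<'E'
from h import *
a=manip.camera('scene');cv2.imwrite('pics/s12.png',cv2.resize(a[110:260,180:430],None,fx=3.2,fy=3.2,interpolation=cv2.INTER_CUBIC))
E
```

```text
15.625 [619.8334 -49.85    92.0323] F [ 0.1588 -0.6437 -0.109 ] gap 42.666010452000016 jaw deg 8.989391485104395 xaxis [-0.0013  0.0012 -1.    ] j [-0.1487  0.5266  1.601   0.0012  1.0154 -0.3062]
```

View pics/w12.png

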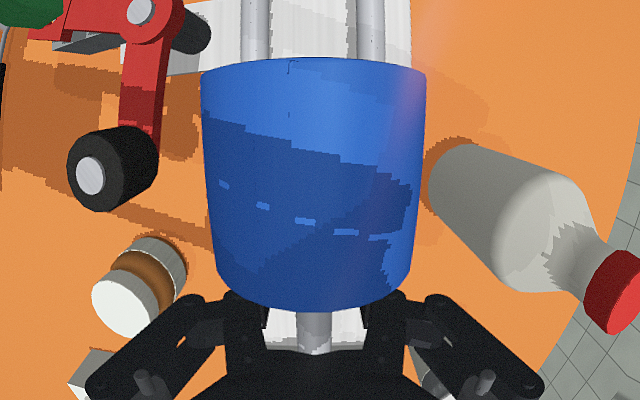

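View pics/s12.png

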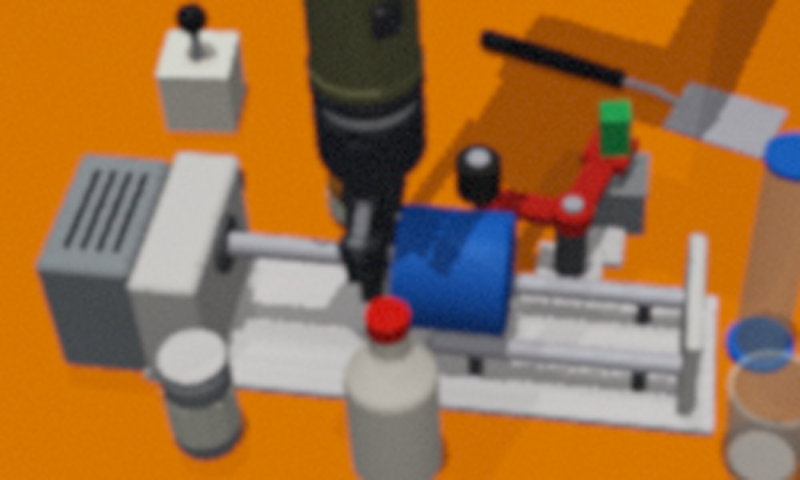

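The roller is sliding squarely ahead of the fingers and is clear of the wheel. I'll work out how far there is still to go.

```bash
python3 - <<'E'
from h import *
exec(open('n.py').read().split('for n,uv')[0].split('import *')[1])
for px in((313,311),(313,57)): print(D(atz('wrist',px,127)))
print(D(manip.observe()['eef_pos']))
E
```

```text
[  2.2 -18.9]
[ 2.3 59.1]
[  2.6 -34.2]
```

Request:
jog_arm(
  steps=[
    {"claw":0,"dx":-0.08,"dy":0.5,"dz":0,"rx":0,"ry":0,"rz":0},
    {"claw":0,"dx":-0.12,"dy":0.79,"dz":0,"rx":0,"ry":0,"rz":0},
    {"claw":0,"dx":-0.16,"dy":0.99,"dz":0,"rx":0,"ry":0,"rz":0},
    {"claw":0,"dx":-0.16,"dy":0.99,"dz":0,"rx":0,"ry":0,"rz":0},
    {"claw":0,"dx":-0.16,"dy":0.99,"dz":0,"rx":0,"ry":0,"rz":0},
    {"claw":0,"dx":-0.16,"dy":0.99,"dz":0,"rx":0,"ry":0,"rz":0},
    {"claw":0,"dx":-0.16,"dy":0.99,"dz":0,"rx":0,"ry":0,"rz":0},
    {"claw":0,"dx":-0.16,"dy":0.99,"dz":0,"rx":0,"ry":0,"rz":0},
    {"claw":0,"dx":-0.16,"dy":0.99,"dz":0,"rx":0,"ry":0,"rz":0},
    {"claw":0,"dx":-0.16,"dy":0.99,"dz":0,"rx":0,"ry":0,"rz":0},
    {"claw":0,"dx":-0.12,"dy":0.79,"dz":0,"rx":0,"ry":0,"rz":0},
    {"claw":0,"dx":-0.06,"dy":0.4,"dz":0,"rx":0,"ry":0,"rz":0},
    {"claw":0,"dx":0,"dy":0,"dz":0,"rx":0,"ry":0,"rz":0},
  ],
)

```text
t: 17.35
eef_pos: [604.2, 53.1, 92.4]
orientation: [1.094, 1.279, -1.093]
ft_force: [0.0, -1.0, -0.2]
finger_gap: 42.7
```

```bash
python3 snap.py w13; python3 - <<'E'
from h import *
a=manip.camera('scene');cv2.imwrite('pics/s13.png',cv2.resize(a[110:260,180:430],None,fx=3.2,fy=3.2,interpolation=cv2.INTER_CUBIC))
E
```

```text
17.35 [604.1815  53.0603  92.4072] F [ 0.0282 -0.971  -0.2323] gap 42.70565978134375 jaw deg 8.958484284620555 xaxis [ 0.0006  0.0002 -1.    ] j [ 0.0178  0.5084  1.6378  0.0003  0.9948 -0.1387]
```

View pics/w13.png

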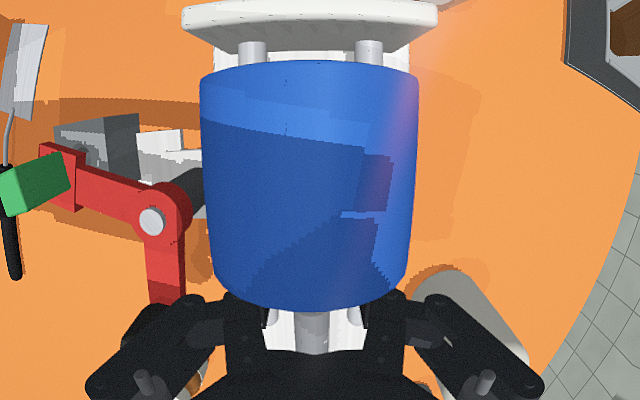

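View pics/s13.png

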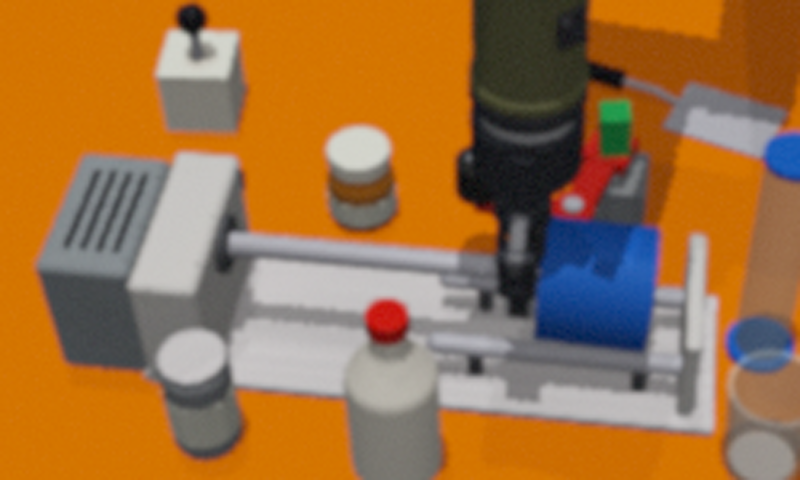

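The roller has travelled onto the rails, short of the end stop. I'll measure it, then back off and lift.

```bash
python3 - <<'E'
from h import *
exec(open('n.py').read().split('for n,uv')[0].split('import *')[1])
for px in((313,311),(313,61)): print(D(atz('wrist',px,124)))
print('stop',D(atz('wrist',(313,52),30)), D(atz('wrist',(313,14),85)))
E
```

```text
[ 2.6 82.9]
[  2.8 163. ]
stop [  2.6 181.7] [  2.8 188.5]
```

Request:
jog_arm(
  steps=[
    {"claw":0,"dx":0.08,"dy":-0.5,"dz":0,"rx":0,"ry":0,"rz":0},
    {"claw":0,"dx":0.16,"dy":-1,"dz":0,"rx":0,"ry":0,"rz":0},
    {"claw":0,"dx":0,"dy":0,"dz":3,"rx":0,"ry":0,"rz":0},
    {"claw":0,"dx":0,"dy":0,"dz":5,"rx":0,"ry":0,"rz":0},
    {"claw":0,"dx":0,"dy":0,"dz":5,"rx":0,"ry":0,"rz":0},
    {"claw":0,"dx":0.3,"dy":-4,"dz":4,"rx":0,"ry":0,"rz":0},
    {"claw":0,"dx":0.3,"dy":-4,"dz":0,"rx":0,"ry":0,"rz":0},
    {"claw":0,"dx":0,"dy":0,"dz":0,"rx":0,"ry":0,"rz":0},
    {"claw":0,"dx":0,"dy":0,"dz":0,"rx":0,"ry":0,"rz":0},
  ],
)

```text
t: 18.58
eef_pos: [611.9, -42.6, 261.9]
orientation: [1.095, 1.28, -1.095]
ft_force: [0.2, 0.8, -0.7]
finger_gap: 42.9
```

```bash
python3 snap.py w14; python3 - <<'E'
from h import *
a=manip.camera('scene');cv2.imwrite('pics/s14.png',cv2.resize(a[110:260,180:430],None,fx=3.2,fy=3.2,interpolation=cv2.INTER_CUBIC))
E
```

```text
18.575 [611.8958 -42.5704 261.8983] F [ 0.1655  0.7822 -0.6874] gap 42.94142499924647 jaw deg 8.869510751228365 xaxis [-0.001  0.001 -1.   ] j [-0.1388  0.3567  1.4144  0.0009  1.3716 -0.2938]
```

View pics/w14.png

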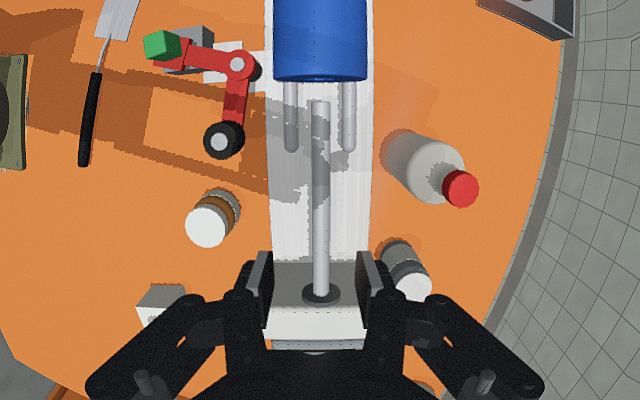

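View pics/s14.png

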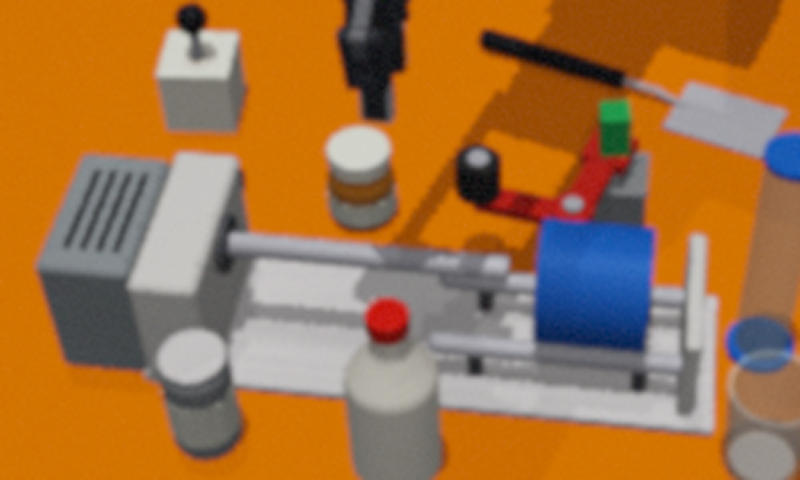

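The roller lies on the rails with a visible gap to the spindle end, and the pin and arm are still locked. I'll make one last check from the top before handing in.

```bash
python3 - <<'E'
from h import *
a=manip.camera('top');cv2.imwrite('pics/t14.png',cv2.resize(a[130:290,200:400],None,fx=3.75,fy=3.75,interpolation=cv2.INTER_CUBIC))
E
```

```text
(no output)
```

View pics/t14.png

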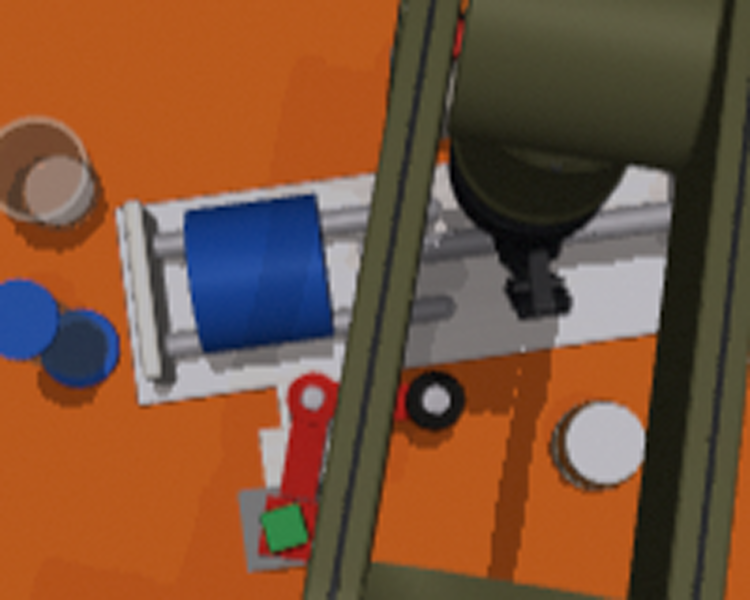

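```bash
python3 - <<'E'
from h import *
h=atz('top',((285.5)/3.75-.5+200,(528.5)/3.75-.5+130),110);l=np.array([441.6,86.3]);print(h,np.hypot(*(h[:2]-l)))
print(manip.sign_off())
E
```

```text
[440.20149948  81.31404701 110.        ] 5.178371449547529
the job is handed in; nothing more can be done
None
```

I finished the job at about 18.6 s of the 64 s allowed and handed it in. `sign_off` gives no verdict, so these results are from my own measurements.

- **Pin and arm:** I took the pin from its stand and put it through the eye. I swung the arm back about 1 rad and lowered the pin into the lock hole. After release, the arm stayed back in every later picture, and the head rests on the plate. Its top is about 5 mm from the hole's axis, about 95 mm above the tip. That is a lean of roughly 0.05 to 0.1 rad, under the 0.22 limit.
- **Roller:** I pushed it off the spindle with the fingers astride. By the wrist camera its centre is at drive y ≈ 123 to 126 mm, close to x = 0. It lies square on both rails, with a visible gap to the spindle end and short of the end stop.
- **Surroundings:** The gripper is empty and lifted clear. I saw nothing moved in the last pictures, which don't show every object from every side. The measured forces during handling stayed below about 7 N.

**Disagreements:** My first drive fit from the top and scene cameras was about 2.5 mm off in x and 3 mm in y, compared with the close wrist view. I used the wrist values for the push. The top and scene cameras also differed by about 3 mm on the eye and lock hole.

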